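# Pull the dust extractor's filter cassette

### The job

The dust extractor on the watch-assembly bench needs a new filter: press its power switch fully over to off, and only then pinch the two side catches of the filter cassette together and lift the cassette up out of its slot. Keep the cassette upright so that its dust stays in, and leave the loupe, jar, tweezers and movement holder where they are. Finish while still holding the cassette by its pinched catches, upright and still above the extractor, with a few centimetres of air under it.

Things in the scene. Friction and masses are not known exactly. Their poses are not given: they have to be found in the camera images.
- extractor: Bench dust extractor, fixed to the bench: cream box 190 (x) x 280 (y) x 120 (z) mm, dark louvres front and back, intake nozzle reaching 90 mm out of its left (+y) side. Origin: centre of its underside. On its top, in its own frame: the filter slot, centred at x 0, y -55 mm, and the power switch, its pivot at x -30, y +90 mm.
- power_switch (a joint): Black rocker switch, 36 mm long (extractor's x) x 24 mm, V-shaped top, in a bezel 3 mm high on the extractor's top; pivots at its middle about the extractor's y. In rad: 0 = on (its front end, towards -x, stands 12 mm above the extractor's top, rear half level); 0.36 = off (front half pressed down level, 6 mm above that top). No spring: friction holds it; about 4 N moves it.
- switch_off_end (a point): Point on the top face of the rocker's raised front end, 14 mm from the pivot: press straight down here. It moves with the rocker, about 5 mm down from on to off.
- cassette: Filter cassette, 0.3 kg, grey: pleated panel 148 (x) x 26 (y) x 60 mm down in the slot, over it a flange 164 x 48 x 5 mm resting on the extractor's top, on that a grip block 44 x 25 x 37 mm between two catch levers. Origin: centre of its underside, 60 mm below the extractor's top when seated; x along the flange and the extractor's x, y through the catches. 1 mm play; free after 60 mm straight up.
- cassette_grip (a point): Centre of the pinch, midway between the catch pads, 91 mm above the cassette's underside (31 mm above the extractor's top when seated). Close the fingers along the cassette's y. Beside the catches the extractor's top is bare for 50 mm; the flange begins 20 mm off in x. The block's top is 11 mm and the catches' tops 17 mm above this point.
- catch_left (a joint): Catch lever on the cassette's +y side: upright ribbed pad 32 (x) x 34 (z) mm, hinged at the cassette's bottom. In rad: 0 = sprung out (hook under the slot's rim, holding the cassette down), 0.1 = fully in, at its stop (hook clear). Width over both pads at mid-height: 56 mm sprung out (60 at the top, they lean out), 39 mm both in, then parallel. Spring: 5 N a side at first, 9 N fully in.
- catch_right (a joint): The same catch lever on the cassette's -y side: 0 = sprung out, 0.1 = fully in. Either hook alone holds the cassette down.
- catch_left_pad (a point): Centre of the outer face of the left (+y) catch's pad.
- catch_right_pad (a point): Centre of the outer face of the right (-y) catch's pad.
- loupe: Black eye loupe, 36 mm diameter, 34 mm tall, standing loose on the extractor's top behind the switch. Origin: centre of its underside. Leave alone.
- jar: Small glass parts jar with a metal lid, 48 mm diameter, 58 mm tall, standing on the bench right of the extractor. Origin: centre of its underside. Leave alone.
- tweezers: Brass tweezers, 128 mm long (x), 12 mm high, lying on the bench in front of the extractor. Origin: under their middle. Leave alone.
- movement_holder: Round aluminium watch-movement holder, 48 mm diameter, 17 mm tall, on the bench behind the extractor. Origin: centre of its underside. Leave alone.
Mind the look-alikes: they are no part of the job. Several things have the shape of the cassette; the one meant has the colours described above.

How it is judged:
On the way, in this order (a step that is already met when the one before it is completed fails the run):
1. the power switch is pressed over to off while the cassette is still seated (value of joint power_switch above 0.28 rad and z of cassette in the frame of extractor below 0.068 m), for 0.1 s.
2. both catches are pinched in with the fingers while the cassette is still in its slot (value of joint each of catch_left, catch_right above 0.07 rad and contact force between the fingers and cassette above 2 N and z of cassette in the frame of extractor below 0.09 m), for 0.1 s.
At the end, for the whole second after the job is handed in: Cassette held in the fingers by both catches, each pinched past 0.07 rad, underside 20 mm or more above the level of the extractor's top, not touching the extractor, within 0.25 rad of upright, under 0.03 m/s; power switch off (past 0.28 rad) (z of cassette in the frame of extractor above 0.14 m and value of joint each of catch_left, catch_right above 0.07 rad and contact force between the fingers and cassette above 2 N and contact force between cassette and extractor below 0.1 N and angle between cassette's own z axis and vertical below 0.25 rad and linear speed of cassette below 0.03 m/s and value of joint power_switch above 0.28 rad); the arm keeps its last pose, push and grip.
It fails at once if the cassette is drawn more than 8 mm up while the power switch is not off (value of joint power_switch below 0.28 rad and z of cassette in the frame of extractor above 0.068 m).
It fails at once if the cassette is tipped more than 0.4 rad, spilling its dust (angle between cassette's own z axis and vertical above 0.4 rad).
It fails at once if the loupe, jar, tweezers or movement holder is moved more than 20 mm (distance of any of loupe, jar, tweezers, movement_holder from where it was at the start of the episode above 0.02 m).
It also fails if it takes over 42 s, if anything falls off the work surface, if the arm or the gripper's body presses on something with over 40 N, if the wrist force passes 120 N, or if a joint passes its speed limit or range.

### The arm

A 7-joint arm with a two-finger parallel gripper is mounted at the origin on the work surface. World frame = base frame: x ahead of the robot, y to its left, z up, the work surface at z = 0. Lengths are in m, angles in rad, forces in N, time in s.
With the tool pointing down it reaches from about 0.4 to 0.85 m from the base axis. Payload 4.4 kg.
Tool frame: the origin (TCP) lies at the very end of the fingers, on their centre line; the grasp point (between the pads) lies r.grasp_offset behind it (r.grasp_offset is the distance from the TCP to the grasp point, in m); z points along the fingers, y is the direction in which the jaws open and shut (so a half turn about z gives the same grasp; the last joint's range is limited). The gripper opens to 94 mm and grips with 3 to 60 N. Pads are 16 mm wide; open, the fingers measure 119 mm over their backs; the gripper's body (75 mm by 177 mm) begins 78 mm behind the grasp point.
Start: joints at [-0.066, 0.628, 0.038, 1.517, -0.027, 0.996, -0.02], TCP at [0.65, 0, 0.205] pointing down, gripper open.
Joint ranges: [-3.06, 3.06], [-0.37, 2.12], [-1.25, 1.32], [0.18, 2.47], [-1.1, 4.24], [0.23, 1.98], [-2.94, 2.94]. Speed limits (rad/s): [2.57, 2.57, 3.14, 3.14, 3.14, 3.14, 3.14].

### API

Orientations are given as a 3x3 rotation matrix whose columns are the frame's x, y, z axes.
In Python, from bench import r gives the robot as it stands. The module is installed in compiled form; this text tells all that it offers.
- The arm moves only by the tool drive_tool, never from a script. Its argument "moves" is one flat list of numbers, 5 for each row, row after row: the shift along the tool's x, y, z normalised to -1 to 1, where 1 is 1 m, then the turn about the tool's z normalised to -1 to 1, where 1 is pi/4 rad, then the closure, from 0 (fully open) to 1 (shut). In form: [dx, dy, dz, twist, claw, dx, dy, dz, twist, claw, ...]. A call has exactly 8 rows; each row is the pose to reach, as a shift and turn from the pose commanded when the call began, along the tool's axes at that moment; what a row does not reach only later rows make up. A row lasts 1/8 s, in which the tool goes at most 62.5 mm and 10.7 degrees, less where a joint would pass 70% of its speed; a pose out of reach is approached as far as the arm can. A call with a number of a shift or a turn outside -1 to 1 is refused whole. A call with a gripper value outside its range is refused whole. The fingers move at their own pace and stop on an object; the grip force is fixed at half the most. Time passes only in rows, so rows that repeat a pose let the fingers close, or fill a call up. It gives the time, the measured TCP pose, the force and the opening at its end, in the units of the state.
- r.read_state(): the state, without advancing time (a new reading comes with each control period).
- r.snapshot(name): name is "scene" or "side" or "wrist"; returns the picture (420x560x3 uint8, red, green, blue); there is no depth.
- r.camera_params(name): a dict with "fx", "fy", "cx", "cy" (pixels), "pose" (4x4, takes a point from camera to world coordinates). Camera axes: x right, y up, looking along -z (the intrinsics and any distortion apply to the point x, -y, -z); pixel columns grow to the right and rows downward; lengths in m; the calibration is good to about 2 mm. A picture is of the moment at which its call begins: read the wrist's pose just before it. camera_params takes no time and is no camera call; for the wrist camera it gives the pose at the moment of the call.
- r.hand_in(): hands the job in, once; it reports no verdict.
Trained networks look in the newest picture that a camera, given by its name, has taken for a name from the list of things; names that differ only in an ending like _2 or _b are one class to them, and where a whole thing is asked for, a point or a joint stands for the part that bears it (a point fixed in the world has none). Each returns a list of dicts, best first, with "conf" (0 to 1); they miss things now and then, are a little off and sometimes report something else, mostly with a low value. They report only what shows in the picture. A call takes as long as a camera call. They do not tell look-alikes from the thing itself.
- r.look_for(target, camera): "extent" ([left, top, right, bottom] as shares, 0 to 1, of the picture: columns of its width, rows of its height, round what is visible of it).
- r.mark_of(target, camera): "point" ([column, row] as shares, 0 to 1, of the picture: columns of its width, rows of its height: a listed point, or the origin of a listed thing).
The state is a dict: "time": time; "joint_positions": joint angles; "qd": joint speeds; "joint_torque": joint torques, N m; "tcp_pos": TCP position; "ee_rot": TCP orientation; "contact_force": force on the tool from outside, world axes, zero at the start; "moment": the same for the moment, N m; "width": finger opening in m.
Only numpy, scipy, OpenCV 4.12 (cv2) and the standard library are available. Lean on these libraries where they do the work, as an engineer would, in place of code of your own. Each camera call takes 0.05 s, during which the arm holds its last target. There are 200 camera calls.

## Working session

There is one attempt and no reset: what is moved stays moved. The work goes in short steps, Python scripts to look and compute and a tool call to move; the robot and the scene stay as the last step left them, time stands still between calls to the robot, and variables do not carry over. Pictures are saved under pics/ and viewed, about 8 in all and at most 12, crops included, and the job is handed in when it is done.

Besides the shell and the picture viewer there is one more tool, called after "Emit:" as name(argument=value, ...) on one line, values as JSON. drive_tool: Moves the arm, as the interface text tells. Its arguments: {"type":"object","properties":{"moves":{"type":"array","items":{"type":"number"}}},"required":["moves"]}

```bash
mkdir -p pics; cat > h.py <<'E'
from bench import r
import numpy as np, cv2
def snap(c,n):
    im=r.snapshot(c); cv2.imwrite(f'pics/{n}.png',im[:,:,::-1]); return im
def ray(c,p):
    k=r.camera_params(c); u=p[0]*560;v=p[1]*420
    d=np.array([(u-k['cx'])/k['fx'],-(v-k['cy'])/k['fy'],-1]); T=np.array(k['pose'])
    return T[:3,3],T[:3,:3]@d
def onz(c,p,z):
    o,d=ray(c,p); return o+d*(z-o[2])/d[2]
def proj(c,X):
    k=r.camera_params(c);T=np.array(k['pose']); q=T[:3,:3].T@(np.array(X)-T[:3,3])
    return np.array([k['cx']+k['fx']*q[0]/-q[2],k['cy']-k['fy']*q[1]/-q[2]])
def tri(obs):
    A=np.zeros((3,3));b=np.zeros(3)
    for c,p in obs:
        o,d=ray(c,p);d=d/np.linalg.norm(d);M=np.eye(3)-np.outer(d,d);A+=M;b+=M@o
    return np.linalg.solve(A,b)
E
python3 - <<'E'
from h import *
np.set_printoptions(precision=4,suppress=True)
a=[snap(c,c+'0') for c in('scene','side','wrist')]
cv2.imwrite('pics/ss.png',np.vstack(a[:2])[:,:,::-1])
print(r.grasp_offset,{k:np.round(v,3) for k,v in r.read_state().items()})
for c in('scene','side','wrist'):
    k=r.camera_params(c);print(c,k)
    for t in('extractor','power_switch','switch_off_end','cassette','cassette_grip','catch_left_pad','catch_right_pad','loupe'):
        print(c,t,[(round(m['conf'],2),np.round(m['point'],3),onz(c,m['point'],.12 if t in('loupe','power_switch','switch_off_end') else .151)) for m in r.mark_of(t,c)[:3]])
E
```

```text
0.0188 {'time': np.float64(0.15), 'joint_positions': array([-0.066,  0.629,  0.038,  1.518, -0.027,  0.996, -0.02 ]), 'qd': array([-0.001, -0.004,  0.   , -0.004, -0.001,  0.001,  0.002]), 'joint_torque': array([  0.002, -55.009,   1.145, -18.682,  -0.052,   0.021,   0.   ]), 'tcp_pos': array([0.65 , 0.   , 0.205]), 'ee_rot': array([[ 0.   ,  1.   , -0.001],
       [ 1.   , -0.   , -0.   ],
       [-0.   , -0.001, -1.   ]]), 'contact_force': array([-0.207, -0.064,  0.299]), 'moment': array([-0.034,  0.038,  0.034]), 'width': np.float64(0.094)}
scene {'fx': 482.0363014592168, 'fy': 482.0363014592168, 'cx': 280.15480094382315, 'cy': 212.8349109184945, 'pose': array([[ 0.1338, -0.8443,  0.5189,  1.0568],
       [ 0.991 ,  0.1143, -0.0696, -0.0625],
       [-0.0006,  0.5235,  0.852 ,  0.8567],
       [ 0.    ,  0.    ,  0.    ,  1.    ]])}
scene extractor [(0.87, array([0.606, 0.558]), array([0.6818, 0.0873, 0.151 ]))]Traceback (most recent call last):
  File "<stdin>", line 9, in <module>
ValueError: it knows: cassette, cassette_grip, catch_left_pad, catch_right_pad, extractor, jar, loupe, movement_holder, switch_off_end, tweezers
```

```bash
python3 - <<'E'
from h import *
np.set_printoptions(precision=4,suppress=True)
for c in('scene','side','wrist'):
    for t in('extractor','switch_off_end','cassette','cassette_grip','catch_left_pad','catch_right_pad','loupe'):
        z={'extractor':0,'cassette':.06,'loupe':.12,'switch_off_end':.131}.get(t,.151)
        print(c,t,[(round(m['conf'],2),np.array(m['point'])*[560,420],onz(c,m['point'],z)) for m in r.mark_of(t,c)[:3]])
print(r.read_state()['time'])
E
```

```text
scene extractor [(0.87, array([339.192, 234.192]), array([0.6016, 0.1194, 0.    ]))]
scene switch_off_end [(0.59, array([385.672, 174.216]), array([0.5577, 0.2023, 0.131 ]))]
scene cassette [(0.72, array([311.584, 218.484]), array([0.5924, 0.0608, 0.06  ])), (0.65, array([197.68 , 194.712]), array([ 0.5078, -0.1541,  0.06  ])), (0.59, array([232.12 , 350.784]), array([ 0.8257, -0.1117,  0.06  ]))]
scene cassette_grip [(0.91, array([191.8  , 164.808]), array([ 0.5031, -0.1514,  0.151 ])), (0.87, array([313.824, 197.484]), array([0.6037, 0.0578, 0.151 ])), (0.84, array([230.104, 336.882]), array([ 0.8311, -0.1074,  0.151 ]))]
scene catch_left_pad [(0.63, array([218.904, 322.98 ]), array([ 0.8077, -0.1224,  0.151 ])), (0.52, array([330.176, 194.796]), array([0.6019, 0.0873, 0.151 ])), (0.5, array([197.792, 159.18 ]), array([ 0.4915, -0.1399,  0.151 ]))]
scene catch_right_pad [(0.82, array([185.304, 178.206]), array([ 0.5317, -0.1641,  0.151 ])), (0.53, array([244.104, 347.508]), array([ 0.8497, -0.0883,  0.151 ]))]
scene loupe [(0.79, array([401.408, 225.582]), array([0.663 , 0.2061, 0.
[... 1236 characters left out ...]
 array([388.584, 265.986]), array([ 0.7874, -0.083 ,  0.06  ])), (0.9, array([152.488, 296.1  ]), array([ 0.4917, -0.1248,  0.06  ])), (0.67, array([229.208, 148.596]), array([0.5975, 0.0586, 0.06  ]))]
wrist cassette_grip [(0.96, array([210.784, 153.888]), array([0.597 , 0.0603, 0.151 ])), (0.78, array([414.008, 302.316]), array([ 0.776 , -0.0744,  0.151 ]))]
wrist catch_left_pad [(0.59, array([208.712, 115.584]), array([0.5973, 0.0892, 0.151 ]))]
wrist catch_right_pad [(0.83, array([212.296, 193.704]), array([0.5962, 0.028 , 0.151 ])), (0.74, array([435.12, 289.38]), array([ 0.7934, -0.061 ,  0.151 ])), (0.67, array([212.912, 156.198]), array([0.5986, 0.0585, 0.151 ]))]
wrist loupe []
1.25
```

View pics/scene0.png

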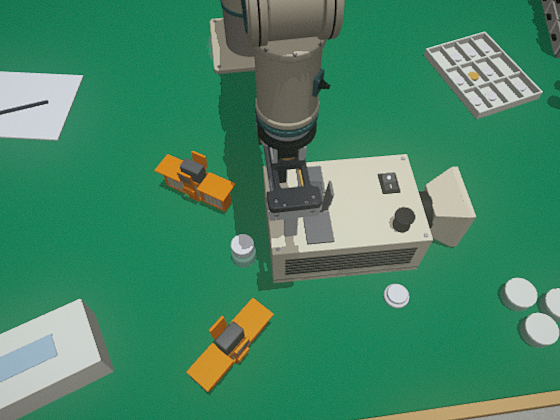

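View pics/side0.png

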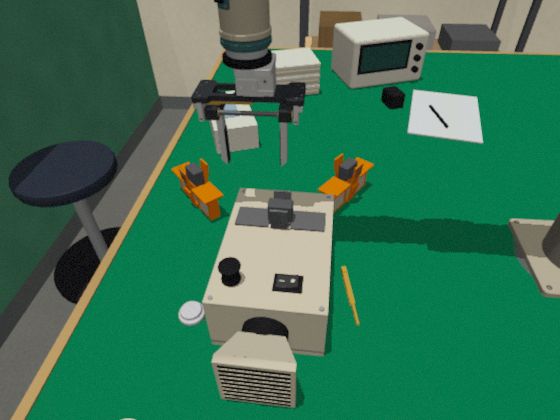

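Emit:
drive_tool(moves=[0.06,-0.03,0,0.22,1,0.12,-0.06,0,0.44,1,0.17,-0.08,0,0.66,1,0.205,-0.094,0,0.88,1,0.205,-0.094,0,1,1,0.205,-0.094,0,1,1,0.205,-0.094,0,1,1,0.205,-0.094,0,1,1])

```text
time: 2.25
tcp_pos: [0.5563, 0.2042, 0.2055]
ee_rot: [[0.708, 0.707, 0.0], [0.707, -0.708, -0.0], [0.0, 0.0, -1.0]]
contact_force: [-0.6, 0.3, -0.2]
width: 0.0176
```

Emit:
drive_tool(moves=[0,0,0,0.22,1,0,0,0,0.44,1,0,0,0,0.66,1,0,0,0,0.88,1,0,0,0,1,1,0,0,0,1,1,0,0,0,1,1,0,0,0,1,1])

```text
time: 3.25
tcp_pos: [0.5561, 0.2049, 0.2055]
ee_rot: [[1.0, 0.001, 0.0], [0.001, -1.0, 0.0], [0.0, -0.0, -1.0]]
contact_force: [-0.4, 0.7, 0.2]
width: 0.0004
```

```bash
python3 - <<'E'
from h import *
np.set_printoptions(precision=4,suppress=True)
s=r.read_state();print(s['time'],s['tcp_pos'],s['ee_rot'],s['contact_force'],s['width'])
for c in('scene','side','wrist'):
    snap(c,c+'1')
    for t in('switch_off_end','cassette_grip','catch_left_pad','catch_right_pad','loupe'):
        z={'loupe':.12,'switch_off_end':.131}.get(t,.151)
        print(c,t,[(round(m['conf'],2),np.array(m['point'])*[560,420],onz(c,m['point'],z)) for m in r.mark_of(t,c)[:3]])
for n in((409,156),(428,237),(272,250)): print(onz('scene',np.array(n)/[560,420],.12))
im=[cv2.imread(f'pics/{c}1.png') for c in('scene','wrist')]
cv2.imwrite('pics/m1.png',np.hstack([cv2.resize(im[0][130:290,240:460],(400,291)),cv2.resize(im[1],(388,291))]))
E
```

```text
3.25 [0.5561 0.2049 0.2055] [[ 1.      0.0007  0.    ]
 [ 0.0007 -1.      0.0003]
 [ 0.     -0.0003 -1.    ]] [-0.4175  0.6681  0.2024] 0.00042564225566393523
scene switch_off_end [(0.81, array([388.472, 171.402]), array([0.5521, 0.2091, 0.131 ]))]
scene cassette_grip [(0.96, array([313.712, 198.702]), array([0.6061, 0.0572, 0.151 ])), (0.8, array([192.024, 166.782]), array([ 0.5076, -0.1511,  0.151 ])), (0.76, array([228.592, 336.   ]), array([ 0.8295, -0.1095,  0.151 ]))]
scene catch_left_pad [(0.62, array([218.512, 322.308]), array([ 0.8066, -0.1229,  0.151 ])), (0.61, array([196.224, 157.206]), array([ 0.4865, -0.1426,  0.151 ])), (0.45, array([327.32 , 191.184]), array([0.5937, 0.0837, 0.151 ]))]
scene catch_right_pad [(0.54, array([243.88 , 346.584]), array([ 0.8483, -0.0885,  0.151 ])), (0.5, array([296.52 , 196.098]), array([0.5967, 0.0282, 0.151 ]))]
scene loupe [(0.74, array([388.808, 170.814]), array([0.5432, 0.2142, 0.12  ])), (0.58, array([399.224, 230.58 ]), array([0.6724, 0.1997, 0.12  ]))]
side switch_off_end [(0.74, array([296.8 , 281.82]), array([0.5565, 0.2118, 0.1
[... 454 characters left out ...]
), array([ 0.4903, -0.0923,  0.151 ]))]
side loupe [(0.66, array([233.016, 278.502]), array([0.6585, 0.2053, 0.12  ]))]
wrist switch_off_end [(0.69, array([274.68 , 216.384]), array([0.5586, 0.2049, 0.131 ]))]
wrist cassette_grip [(0.84, array([452.312, 177.996]), array([0.597 , 0.0605, 0.151 ]))]
wrist catch_left_pad [(0.85, array([420.616, 181.608]), array([0.594 , 0.0858, 0.151 ]))]
wrist catch_right_pad [(0.81, array([490.896, 179.508]), array([0.5957, 0.0288, 0.151 ])), (0.21, array([282.408,  27.888]), array([0.7043, 0.1991, 0.151 ]))]
wrist loupe [(0.76, array([273.28 ,  98.196]), array([0.6607, 0.2059, 0.12  ]))]
[0.5138 0.2618 0.12  ]
[0.6916 0.2459 0.12  ]
[ 0.6803 -0.0262  0.12  ]
```

View pics/m1.png

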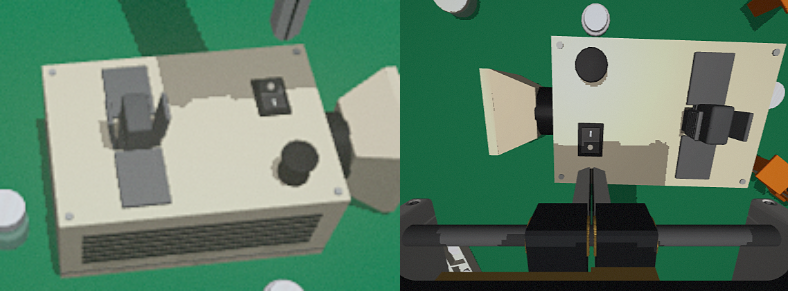

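```bash
python3 - <<'E'
from h import *
np.set_printoptions(precision=4,suppress=True)
for n in((235,255),(231,65),(494,261),(237,273),(219,51)): print(n,onz('wrist',np.array(n)/[560,420],.12))
im=cv2.imread('pics/wrist1.png')
h=cv2.cvtColor(im,cv2.COLOR_BGR2HSV)
m=((h[:,:,1]<30)&(h[:,:,2]>50)&(h[:,:,2]<135)).astype(np.uint8); m[290:]=0;m[:,:380]=0
n,l,st,ce=cv2.connectedComponentsWithStats(m)
for i in range(1,n):
    if st[i,4]>600:
        ys,xs=np.where(l==i); P=np.array([onz('wrist',(x/560,y/420),.125)[:2] for x,y in zip(xs,ys)],np.float32)
        print(st[i],cv2.minAreaRect(P*1000))
c=im[30:290,210:560]; cv2.imwrite('pics/w1c.png',cv2.resize(c,None,fx=2.2,fy=2.2,interpolation=2))
E
```

```text
(235, 255) [0.5153 0.2444 0.12  ]
(231, 65) [0.6864 0.2409 0.12  ]
(494, 261) [ 0.5085 -0.0141  0.12  ]
(237, 273) [0.4956 0.2431 0.12  ]
(219, 51) [0.6969 0.2503 0.12  ]Traceback (most recent call last):
  File "<stdin>", line 10, in <module>
  File "h.py", line 10, in onz
    o,d=ray(c,p); return o+d*(z-o[2])/d[2]
        ~~~^^^^^
  File "h.py", line 6, in ray
    k=r.camera_params(c); u=p[0]*560;v=p[1]*420
ValueError: time passes only in moves, steps and waits
```

Emit:
drive_tool(moves=[0.001,0,0.03,0.03,1,0.001,0,0.06,0.03,1,0.001,0,0.068,0.03,1,0.001,0,0.072,0.03,1,0.001,0,0.075,0.03,1,0.001,0,0.078,0.03,1,0.001,0,0.08,0.03,1,0.001,0,0.08,0.03,1])

```text
time: 5.15
tcp_pos: [0.5562, 0.2052, 0.1263]
ee_rot: [[1.0, -0.023, -0.001], [-0.023, -1.0, 0.001], [-0.001, -0.001, -1.0]]
contact_force: [-4.9, 0.2, 8.3]
width: 0.0005
```

Contact at about the off height; a little more to be sure.

Emit:
drive_tool(moves=[0,0,0.001,0,1,0,0,0.002,0,1,0,0,0.002,0,1,0,0,0.002,0,1,0,0,-0.02,0,1,0,0,-0.05,0,1,0,0,-0.08,0,1,0,0,-0.08,0,1])

```text
time: 6.15
tcp_pos: [0.5593, 0.2054, 0.2078]
ee_rot: [[1.0, -0.024, 0.006], [-0.024, -1.0, 0.002], [0.006, -0.002, -1.0]]
contact_force: [0.3, 0.1, -0.8]
width: 0.0006
```

```bash
python3 - <<'E'
from h import *
np.set_printoptions(precision=4,suppress=True)
s=r.read_state();print(s['time'],s['tcp_pos'],s['contact_force'])
P=[]
for c in('wrist','side'):
    im=snap(c,c+'2')
    for t in('switch_off_end','cassette_grip','catch_left_pad','catch_right_pad'):
        z={'switch_off_end':.126}.get(t,.151)
        print(c,t,[(round(m['conf'],2),onz(c,m['point'],z)) for m in r.mark_of(t,c)[:2]])
    u,v=map(int,proj(c,(.57,.205,.125)))
    P.append(cv2.resize(im[max(v-45,0):v+45,max(u-45,0):u+45,::-1],(390,390),interpolation=cv2.INTER_CUBIC))
cv2.imwrite('pics/sw2.png',np.hstack(P))
E
```

```text
6.15 [0.5593 0.2054 0.2078] [ 0.2634  0.1305 -0.83  ]
wrist switch_off_end [(0.8, array([0.5528, 0.2043, 0.126 ]))]
wrist cassette_grip [(0.84, array([0.594 , 0.0611, 0.151 ]))]
wrist catch_left_pad [(0.95, array([0.5931, 0.089 , 0.151 ]))]
wrist catch_right_pad [(0.82, array([0.5911, 0.0309, 0.151 ]))]
side switch_off_end [(0.61, array([0.557 , 0.2061, 0.126 ]))]
side cassette_grip [(0.73, array([ 0.4682, -0.0841,  0.151 ])), (0.59, array([ 0.7786, -0.0401,  0.151 ]))]
side catch_left_pad [(0.8, array([ 0.4553, -0.0527,  0.151 ])), (0.64, array([ 0.7635, -0.0448,  0.151 ]))]
side catch_right_pad [(0.68, array([ 0.4908, -0.0923,  0.151 ])), (0.47, array([ 0.8035, -0.0185,  0.151 ]))]
```

View pics/sw2.png

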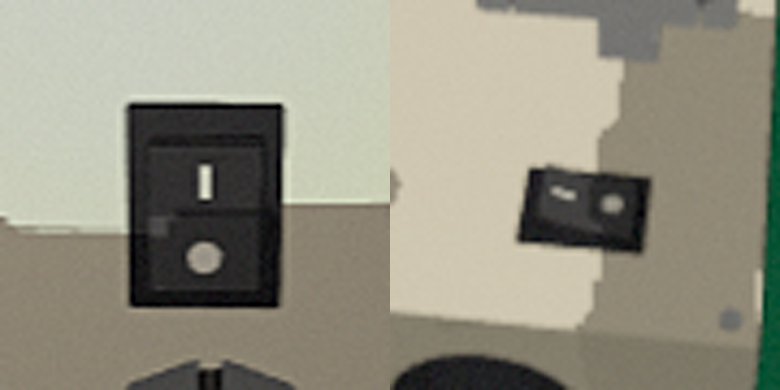

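```bash
python3 - <<'E'
from h import *
u,v=map(int,proj('side',(.57,.205,.125)))
cv2.imwrite('pics/cmp.png',np.hstack([cv2.resize(cv2.imread(f'pics/{n}.png')[v-25:v+25,u-25:u+25],(390,390),interpolation=2) for n in('side0','side2')]))
E
```

```text
(no output)
```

View pics/cmp.png

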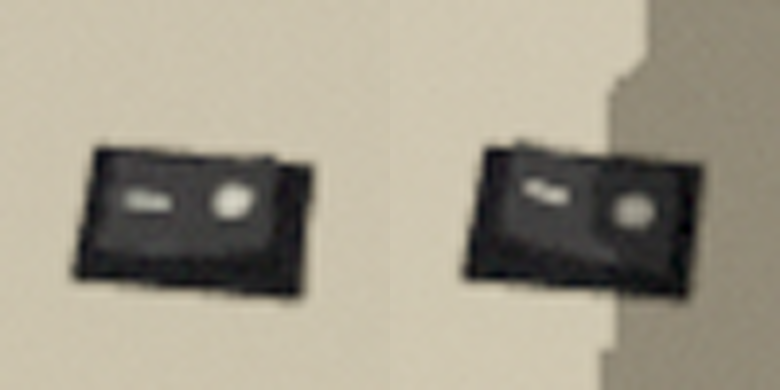

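Emit:
drive_tool(moves=[0.012,0.04,0,0,0,0.024,0.08,0,0,0,0.036,0.12,0,0,0,0.043,0.144,0,0,0,0.043,0.144,0,0,0,0.043,0.144,0,0,0,0.043,0.144,0,0,0,0.043,0.144,0,0,0])

```text
time: 7.65
tcp_pos: [0.5964, 0.0614, 0.2054]
ee_rot: [[1.0, -0.022, -0.0], [-0.022, -1.0, 0.0], [-0.0, -0.0, -1.0]]
contact_force: [-0.5, -0.8, 0.6]
width: 0.0768
```

```bash
python3 - <<'E'
from h import *
np.set_printoptions(precision=4,suppress=True)
s=r.read_state();print(s['time'],s['tcp_pos'],s['width'])
for c in('wrist','scene','side'):
    im=snap(c,c+'3')
    for t in('cassette_grip','catch_left_pad','catch_right_pad'):
        print(c,t,[(round(m['conf'],2),onz(c,m['point'],.151)) for m in r.mark_of(t,c)[:3]])
E
```

```text
7.65 [0.5964 0.0614 0.2054] 0.07684449425724216
wrist cassette_grip [(0.87, array([0.5961, 0.0575, 0.151 ])), (0.61, array([0.6631, 0.1876, 0.151 ]))]
wrist catch_left_pad [(0.79, array([0.5976, 0.0848, 0.151 ]))]
wrist catch_right_pad [(0.66, array([0.5936, 0.0265, 0.151 ])), (0.53, array([ 0.5257, -0.1309,  0.151 ]))]
scene cassette_grip [(0.81, array([0.6014, 0.0551, 0.151 ])), (0.74, array([ 0.8296, -0.1082,  0.151 ])), (0.63, array([ 0.5164, -0.1493,  0.151 ]))]
scene catch_left_pad [(0.78, array([ 0.8084, -0.1257,  0.151 ])), (0.62, array([ 0.4859, -0.1418,  0.151 ])), (0.62, array([ 0.7097, -0.0789,  0.151 ]))]
scene catch_right_pad [(0.72, array([ 0.5339, -0.1674,  0.151 ])), (0.5, array([ 0.854 , -0.0886,  0.151 ])), (0.46, array([0.5968, 0.0253, 0.151 ]))]
side cassette_grip [(0.98, array([0.5923, 0.066 , 0.151 ])), (0.78, array([ 0.4769, -0.0834,  0.151 ])), (0.63, array([ 0.783 , -0.0395,  0.151 ]))]
side catch_left_pad [(0.82, array([ 0.4604, -0.0594,  0.151 ])), (0.66, array([0.5977, 0.0911, 0.151 ])), (0.61, array([ 0.7611, -0.0395,  0.151 ]))]
side catch_right_pad [(0.65, array([ 0.7983, -0.016 ,  0.151 ])), (0.47, array([0.5961, 0.0424, 0.151 ]))]
```

View pics/wrist3.png

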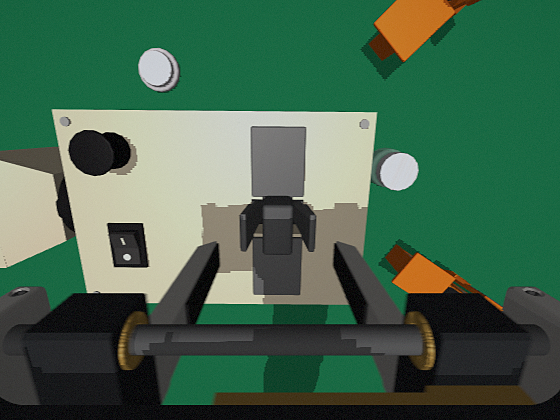

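Emit:
drive_tool(moves=[0,0.001,0.005,0,0,0,0.001,0.015,0,0,0,0.001,0.03,0,0,0,0.001,0.045,0,0,0,0.001,0.06,0,0,0,0.001,0.073,0,0,0,0.001,0.073,0,0,0,0.001,0.073,0,0])

```text
time: 9.25
tcp_pos: [0.5969, 0.059, 0.1327]
ee_rot: [[1.0, -0.024, 0.001], [-0.024, -1.0, -0.0], [0.001, 0.0, -1.0]]
contact_force: [0.9, 0.3, 0.1]
width: 0.0941
```

Emit:
drive_tool(moves=[0,0,0,0,1,0,0,0,0,1,0,0,0,0,1,0,0,0,0,1,0,0,0,0,1,0,0,0,0,1,0,0,0,0,1,0,0,0,0,1])

```text
time: 10.25
tcp_pos: [0.5968, 0.0594, 0.1335]
ee_rot: [[1.0, -0.024, 0.001], [-0.024, -1.0, 0.001], [0.001, -0.001, -1.0]]
contact_force: [-0.7, 1.3, 6.8]
width: 0.0377
```

Emit:
drive_tool(moves=[0,0,0,0,1,0,0,-0.002,0,1,0,0,-0.004,0,1,0,0,-0.008,0,1,0,0,-0.012,0,1,0,0,-0.016,0,1,0,0,-0.02,0,1,0,0,-0.02,0,1])

```text
time: 11.25
tcp_pos: [0.5968, 0.0594, 0.153]
ee_rot: [[1.0, -0.023, 0.001], [-0.023, -1.0, 0.001], [0.001, -0.001, -1.0]]
contact_force: [-0.4, 3.0, -0.8]
width: 0.0379
```

```bash
python3 - <<'E'
from h import *
a=[snap(c,c+'4') for c in('side','wrist')]
cv2.imwrite('pics/l4.png',np.hstack([cv2.resize(a[0][120:330,180:390],(390,390)),cv2.resize(a[1][130:420,130:420],(390,390))])[:,:,::-1])
s=r.read_state();print(s['contact_force'],s['moment'],s['width'])
E
```

```text
[-0.78937721  3.33980537 -1.74204523] [ 0.82603191  0.08660829 -0.06564083] 0.03826470962136787
```

View pics/l4.png

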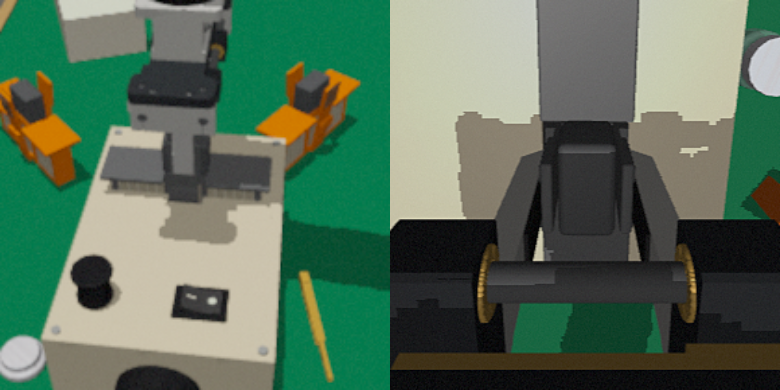

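Emit:
drive_tool(moves=[0,-0.0005,-0.01,0,1,0,-0.0005,-0.02,0,1,0,-0.0005,-0.03,0,1,0,-0.0005,-0.04,0,1,0,-0.0005,-0.05,0,1,0,-0.0005,-0.06,0,1,0,-0.0005,-0.07,0,1,0,-0.0005,-0.08,0,1])

```text
time: 12.35
tcp_pos: [0.5966, 0.0595, 0.2331]
ee_rot: [[1.0, -0.023, -0.0], [-0.023, -1.0, -0.0], [-0.0, 0.0, -1.0]]
contact_force: [0.2, -0.9, -2.2]
width: 0.038
```

Emit:
drive_tool(moves=[0,0,-0.005,0,1,0,0,-0.01,0,1,0,0,-0.012,0,1,0,0,-0.012,0,1,0,0,-0.012,0,1,0,0,-0.012,0,1,0,0,-0.012,0,1,0,0,-0.012,0,1])

```text
time: 13.35
tcp_pos: [0.5966, 0.0595, 0.2444]
ee_rot: [[1.0, -0.024, -0.0], [-0.024, -1.0, 0.0], [-0.0, -0.0, -1.0]]
contact_force: [0.5, 0.6, -2.0]
width: 0.0379
```

```bash
python3 - <<'E'
from h import *
a=[snap(c,c+'5') for c in('side','scene')]
cv2.imwrite('pics/l5.png',np.hstack([cv2.resize(a[0][70:330,160:420],(390,390)),cv2.resize(a[1][80:340,200:460],(390,390))])[:,:,::-1])
s=r.read_state();print(s['time'],s['contact_force'],s['tcp_pos'],s['width'],abs(s['qd']).max())
for c in('side','scene'): print([(round(m['conf'],2),onz(c,m['point'],.16)) for m in r.mark_of('cassette',c)[:4]])
E
```

```text
13.45 [-0.1092422  -0.14181458 -3.13189023] [0.59658764 0.05953294 0.24446303] 0.0380967283883211 0.0012304670912469192
[(0.9, array([0.73825037, 0.05888562, 0.16      ])), (0.64, array([0.59819667, 0.04730808, 0.16      ]))]
[(0.94, array([ 0.85405126, -0.10178766,  0.16      ])), (0.9, array([0.5898097 , 0.05965108, 0.16      ])), (0.9, array([ 0.57265428, -0.14224478,  0.16      ]))]
```

View pics/l5.png

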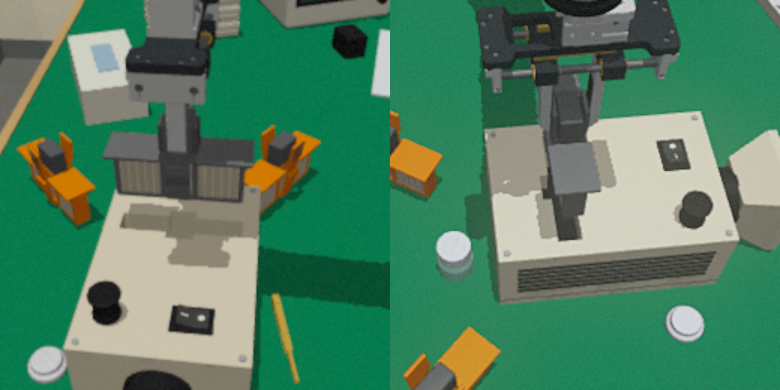

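```bash
python3 -c "
from bench import r
print(r.hand_in())"
```

```text
the job is handed in; nothing more can be done
None
```

I pressed the power switch over to off and then pinched both catches. I lifted the cassette straight up by about 111 mm and handed the job in while still holding it.

**Switch:** before-and-after pictures show the rocker's front end down and its rear end up. This was checked before I went near the cassette.

**Cassette:** it is upright over the slot, with about 50 mm of air under it, estimated from the lift height. The grip opening is 38 mm, against 39 mm with both catches fully in. The tool carries about 3 N, which matches the cassette's weight, and the arm was still.

**Other items:** the loupe, jar, tweezers and movement holder show no visible movement in the last pictures.

**Disagreements:**
- A 3 N sideways force appeared early in the lift. I shifted the tool half a millimetre, and the force was gone once the cassette was clear.
- In the last check, the side camera's best detection of the cassette was well off in x. Its second detection and the scene camera fit the arm's position, about 12 mm off in y and 7 mm off in x respectively.

The run ended at about 13.5 s of the 42 s allowed; the hand-in gave no verdict.

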